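# Erect the inspection booth and show the smalti rod to its camera

## Task

First fold all three hinged leaves of the inspection booth fully upright so that they make an open box around its base. Then take the long amber rod (the one with one rounded end, not the short stub) out of the sorting tray and present it to the booth's camera: in the air, centred over the ring mark and at the height of the lens, level and in line with the lens, flat square end towards the lens. Finish holding it still there in the gripper, with the leaves still up, and leave the other pieces and tools where they lie.

Things in the scene. Friction and masses are not known exactly. Their poses are not given: they have to be found in the camera images.
- booth: fixed folding inspection booth: grey base plate 265 x 160 x 8 mm on the table, three white hinged leaves and a camera. Origin on the table under the ring mark (28 mm white ring on the plate, look only). x from the ring mark towards the camera, z up. Plate from x = -65 to 200 mm, y = -80 to 80 mm. Leaves at its left (+y), right (-y) and back (-x) edges; the side to the camera stays open
- lens (a point): centre of the camera's lens glass, 119 mm from the ring mark along the booth's x, 80 mm above the table; it looks along the booth's -x over the ring mark. The black camera, 50 x 46 x 44 mm, with a 32 mm lens barrel 20 mm long, stands on a post behind it and reaches 102 mm above the table; axes as the booth
- spot (a point): where the middle of the rod is to be held: on the lens axis, straight above the ring mark, 80 mm above the table; axes as the booth
- leaf_left (a joint): angle of the booth's left (+y), 126 mm wide along x, leaf, rad: 0 = flat outwards, 1.571 = upright at its stop. Hinge line 10 mm above the table at the booth's y = +80 mm, x from -63 to 63 mm; 4 mm sheet, 80 mm from hinge line to the axis of the 10 mm thick rolled free edge. Stiff hinge: stays where it is left; pushing the free edge takes about 2 N
- leaf_right (a joint): angle of the booth's right (-y), 126 mm wide along x, leaf, rad: 0 = flat outwards, 1.571 = upright at its stop. Hinge line 10 mm above the table at the booth's y = -80 mm, x from -63 to 63 mm; 4 mm sheet, 80 mm from hinge line to the axis of the 10 mm thick rolled free edge. Stiff hinge: stays where it is left; pushing the free edge takes about 2 N
- leaf_back (a joint): angle of the booth's back (-x), 146 mm wide along y, leaf, rad: 0 = flat outwards, 1.571 = upright at its stop. Hinge line 10 mm above the table at the booth's x = -65 mm, y from -73 to 73 mm; 4 mm sheet, 80 mm from hinge line to the axis of the 10 mm thick rolled free edge. Stiff hinge: stays where it is left; pushing the free edge takes about 2 N
- leaf_left_edge (a point): middle of the free edge of the left leaf, on the axis of its rolled edge (10 mm thick), 80 mm from the hinge line. Push it round along its arc about the hinge: friction on a finger that goes only sideways can bind it
- leaf_right_edge (a point): middle of the free edge of the right leaf, on the axis of its rolled edge (10 mm thick), 80 mm from the hinge line. Push it round along its arc about the hinge: friction on a finger that goes only sideways can bind it
- leaf_back_edge (a point): middle of the free edge of the back leaf, on the axis of its rolled edge (10 mm thick), 80 mm from the hinge line. Push it round along its arc about the hinge: friction on a finger that goes only sideways can bind it
- tray: fixed shallow steel sorting tray 280 (x) x 160 (y) mm, floor 4 mm thick, rim 10 mm above the table and 3 mm thick; origin on the table under its centre. The rod lies near its middle, the stub and the marble cube towards its two ends
- rod: the amber glass (smalti) rod to present: 64 x 22 x 22 mm, about 80 g, lying on the tray floor. Origin: centre of its underside; x along its length towards the flat square end (at +32 mm); the other end (-32 mm) is rounded, a half cylinder of 11 mm radius; z up as it lies
- rod_mid (a point): middle of the rod, 11 mm above its underside; axes as the rod
- rod_face (a point): centre of the rod's flat square end, 32 mm from rod_mid
- stub: bystander: short amber glass stub, 34 x 22 x 22 mm, both ends square, in the tray; origin centre of underside
- marble: bystander: green marble cube, 30 mm, in the tray; origin centre of underside
- case: bystander: black plastic tweezer case, 34 x 150 x 16 mm, on the table beyond the tray; origin centre of underside
- nipper: bystander: steel tile nipper with red handles, about 60 x 180 x 17 mm, on the table on the near side of the tray; origin under its pivot, handles towards y

How it is judged:
On the way, in this order (a step that is already met when the one before it is completed fails the run):
1. all three leaves stand upright while the rod still lies in the tray (value of joint each of leaf_left, leaf_right, leaf_back above 1.47 rad and height (world z) of rod below 0.012 m), for 0.2 s.
2. the rod is lifted from the tray in the gripper (contact force between the fingers and rod above 1 N and height (world z) of rod above 0.03 m), for 0.2 s.
At the end, for the whole second after the job is handed in: the three leaves are upright (each above 1.47 rad); the rod is gripped by the fingers, touches no part of the booth and is still; its middle is within 12 mm of the spot in each of the booth's axes, its length within 0.14 rad (8 degrees) of the lens axis, flat square end towards the lens (value of joint each of leaf_left, leaf_right, leaf_back above 1.47 rad and contact force between the fingers and rod above 1 N and x of rod_mid in the frame of booth between -0.012 and 0.012 m and y of rod_mid in the frame of booth between -0.012 and 0.012 m and z of rod_mid in the frame of booth between 0.068 and 0.092 m and angle between the x axis of rod and the x axis of booth, either way round below 0.14 rad and x of rod_face in the frame of booth above 0.015 m and contact force between rod and booth below 0.05 N and linear speed of rod below 0.02 m/s and angular speed of rod below 0.2 rad/s); the arm keeps its last pose, push and grip.
It fails at once if the short stub is moved by more than 20 mm (distance of stub from where it was at the start of the episode above 0.02 m).
It fails at once if the marble cube is moved by more than 20 mm (distance of marble from where it was at the start of the episode above 0.02 m).
It fails at once if the tweezer case is moved by more than 20 mm (distance of case from where it was at the start of the episode above 0.02 m).
It fails at once if the tile nipper is moved by more than 20 mm (distance of nipper from where it was at the start of the episode above 0.02 m).
It also fails if it takes over 61 s, if anything falls off the work surface, if the arm or the gripper's body presses on something with over 40 N, if the wrist force passes 120 N, or if a joint passes its speed limit or range.

## Robot

A 6-joint arm with a two-finger parallel gripper is mounted at the origin on the work surface. World frame = base frame: x ahead of the robot, y to its left, z up, the work surface at z = 0. Lengths are in m, angles in rad, forces in N, time in s.
With the tool pointing down it reaches from about 0.35 to 0.975 m from the base axis. Payload 4.9 kg.
Tool frame: the origin (TCP) lies midway between the tips of the shut fingers; the grasp point (between the pads) lies 19 mm behind it (arm.grasp_offset is the distance from the TCP to the grasp point, in m); z points along the fingers, y is the line along which they close (so a half turn about z gives the same grasp; the last joint's range is limited). The gripper opens to 85 mm and grips with 20 to 120 N. Pads are 22 mm wide; open, the fingers measure 114 mm over their backs; the gripper's body (76 mm by 85 mm) begins 54 mm behind the grasp point. The pads swing forward as they close: fully open they stand 13 mm farther back than shut.
Start: joints at [1.142, 0.053, 1.613, -0, 1.476, -0.119], TCP at [0.191, 0.595, 0.231] pointing down, gripper open.
Joint ranges: [-3.01, 3.01], [-1.01, 2.22], [0.06, 2.58], [-1.02, 4.17], [0.09, 2.62], [-3.14, 3.14]. Speed limits (rad/s): [2.57, 2.57, 3.14, 3.14, 3.14, 3.14].

## Interface

Orientations are given as a unit quaternion [x, y, z, w].
In Python, from bench import arm, read_camera gives the robot as it stands (arm), with the cameras as plain functions.
- The arm moves only by the shell command python3 steer.py [OPENING] [FORCE], which reads ROWS from standard input. ROWS is a JSON object whose key "offsets" holds a list of rows, 1 to 5 of them, each of 6 numbers: dx, dy, dz in m, then a rotation vector rx, ry, rz in rad; each row shifts and turns the commanded pose from where the row before left it, along the tool's axes as they then stand; what a row does not reach is not made up. A row lasts 1/10 s, in which the tool goes at most 0.05 m and 0.15 rad, less where a joint would pass 70% of its speed; a pose out of reach is approached as far as the arm can. OPENING is the finger opening in m, set as the command begins (- or left out keeps the last). The fingers move at their own pace and stop on an object; FORCE is the grip in N (left out, the last holds). Time passes only in rows, so rows that do not move let the fingers close. It prints the time, the measured TCP pose, the force, the opening and the grip force at its end. Input that does not fit is refused with a message, and nothing moves.
- arm.observe(): the state, without advancing time (a new reading comes with each control period).
- read_camera(name): name is "scene" or "top" or "wrist"; returns a dict with "pixels" (480x640x3 uint8, blue, green, red), "fx", "fy", "cx", "cy" (pixels), "position" and "rotation" of the camera in the world. Camera axes: x right, y up, looking along -z (the intrinsics and any distortion apply to the point x, -y, -z); pixel columns grow to the right and rows downward; lengths in m; the calibration is good to about 2 mm. A picture is of the moment at which its call begins. There is no depth.
- arm.sign_off(): hands the job in; it is judged then, once.
The state is a dict: "t": time; "joint_positions": joint angles; "joint_velocities": joint speeds; "tau": joint torques, N m; "tcp_pos": TCP position; "tool_rot": TCP orientation; "ft_force": force on the tool from outside, world axes, zero at the start; "wrist_torque": the same for the moment, N m; "width": finger opening in m; "gripper_force": force on a finger pad.
Only numpy, scipy, OpenCV 4.12 (cv2) and the standard library are available. Lean on these libraries where they do the work, as an engineer would, in place of code of your own. Each camera call takes 0.05 s, during which the arm holds its last target. There are 200 camera calls.

## Working session

There is one attempt and no reset: what is moved stays moved. The work goes in short steps, Python scripts to look and compute and a shell command to move; the robot and the scene stay as the last step left them, time stands still between calls to the robot, and variables do not carry over. Pictures are saved under pics/ and viewed, at most 10 in all, crops included, and the job is handed in when it is done.

```bash
ls; mkdir -p pics; python3 - <<'E'
from bench import arm, read_camera
import cv2,numpy as np
s=arm.observe();print(s['t'],s['tcp_pos'],s['tool_rot'],s['width'])
for n in("top","scene"):
    c=read_camera(n);cv2.imwrite(f'pics/{n}0.png',c['pixels']);np.savez(f'pics/{n}0.npz',**{k:v for k,v in c.items()})
    print({k:np.round(v,4).tolist() for k,v in c.items() if k!='pixels'})
E
```

```text
bench.py
pics
steer.py
0.0 [0.1902734  0.59467101 0.23004636] [ 1.54273644e-01  9.88027606e-01 -1.00859432e-03 -2.75617160e-04] 0.08557515200011116
{'fx': 600.2386, 'fy': 600.2386, 'cx': 334.5496, 'cy': 247.5205, 'position': [0.444, -0.0175, 1.3539], 'rotation': [-0.0451, 0.0306, 0.7091, -0.703]}
{'fx': 449.9312, 'fy': 449.9312, 'cx': 327.0178, 'cy': 233.5806, 'position': [1.0327, -0.3322, 0.5885], 'rotation': [0.3732, 0.1935, 0.4097, 0.8096]}
```

View pics/top0.png

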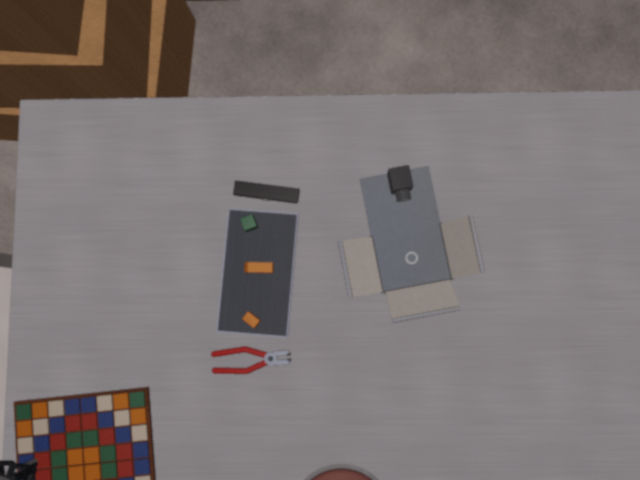

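View pics/scene0.png

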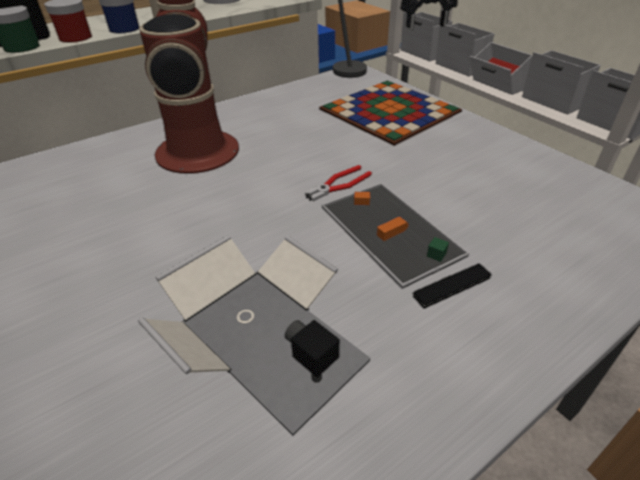

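The top view shows the ring at (411,257), the booth camera at (400,180), the leaves left, right and below the plate, the rod at (259,267), the stub at (251,320) and the marble at (249,223). Next I measure these and enlarge the crops.

```bash
cat > h.py <<'E'
import numpy as np,cv2
from scipy.spatial.transform import Rotation as R
def load(f):
    return dict(np.load(f))
def ray(c,px):
    u,v=px; d=np.array([(u-c['cx'])/c['fx'],-(v-c['cy'])/c['fy'],-1.])
    return c['position'],R.from_quat(c['rotation']).apply(d)
def plane(c,px,z):
    o,d=ray(c,px); return o+d*(z-o[2])/d[2]
def proj(c,p):
    q=R.from_quat(c['rotation']).inv().apply(np.asarray(p)-c['position'])
    return np.array([c['cx']+c['fx']*q[0]/-q[2], c['cy']-c['fy']*q[1]/-q[2]])
E
python3 - <<'E'
from h import *
t=load('pics/top0.npz');s=load('pics/scene0.npz')
a=cv2.resize(t['pixels'][150:350,200:500],(800,533),interpolation=cv2.INTER_CUBIC);cv2.imwrite('pics/topz.png',a)
a=cv2.resize(s['pixels'][230:440,130:380],None,fx=2.8,fy=2.8,interpolation=cv2.INTER_CUBIC);cv2.imwrite('pics/scz.png',a)
for nm,c in(('top',t),('scene',s)):
    hsv=cv2.cvtColor(c['pixels'],cv2.COLOR_BGR2HSV)
    m=cv2.inRange(hsv,(3,150,90),(22,255,255))
    for k in cv2.findContours(m,0,1)[0]:
        if 40<cv2.contourArea(k)<600:
            r=cv2.minAreaRect(k); print(nm,r)
            if nm=='top':
                b=cv2.boxPoints(r);print([plane(c,p,.026).round(4).tolist() for p in b], plane(c,r[0],.026))
E
```

```text
top ((124.5, 465.0), (15.0, 22.0), 0.0)
[[0.0966, 0.4815, 0.026], [0.1425, 0.4829, 0.026], [0.1424, 0.4503, 0.026], [0.0965, 0.4489, 0.026]] [0.11946206 0.46589297 0.026     ]
top ((23.67766571044922, 427.9873046875), (16.173080444335938, 15.745597839355469), 85.91438293457031)
[[0.2141, 0.7089, 0.026], [0.2163, 0.6744, 0.026], [0.1821, 0.6702, 0.026], [0.1798, 0.7047, 0.026]] [0.19804704 0.6895439  0.026     ]
top ((81.0, 421.5), (15.0, 30.0), 90.0)
[[0.2274, 0.5977, 0.026], [0.2272, 0.5317, 0.026], [0.1953, 0.5306, 0.026], [0.1956, 0.5964, 0.026]] [0.21136352 0.5640624  0.026     ]
top ((138.20297241210938, 415.5296936035156), (16.418113708496094, 16.020099639892578), 84.2894058227539)
[[0.2393, 0.4587, 0.026], [0.2426, 0.4239, 0.026], [0.2079, 0.4194, 0.026], [0.2046, 0.4541, 0.026]] [0.2235609  0.43901914 0.026     ]
top ((39.5, 409.5), (17.0, 15.0), 90.0)
[[0.2555, 0.6739, 0.026], [0.2554, 0.6408, 0.026], [0.2191, 0.6392, 0.026], [0.2192, 0.6722, 0.026]] [0.23728066 0.65650992 0.026     ]
top ((120.5, 400.5), (17.0, 15.0), 90.0)
[[0.274, 0.4959, 0.026], [0.2738, 0.4629, 0.026], 
[... 464 characters left out ...]
]] [0.54390332 0.17860801 0.026     ]
scene ((392.70440673828125, 226.93798828125), (14.378104209899902, 28.393735885620117), 64.98310089111328)
scene ((361.5, 197.5), (11.0, 15.0), 90.0)
scene ((402.6000061035156, 130.8000030517578), (14.310833930969238, 7.155416965484619), 26.56505012512207)
scene ((383.0, 130.5), (7.0, 14.0), 90.0)
scene ((442.4000244140625, 107.8000259399414), (15.205260276794434, 11.62755298614502), 63.43495178222656)
scene ((338.0, 106.5), (13.0, 12.0), 90.0)
scene ((389.7964172363281, 105.77601623535156), (22.265466690063477, 22.19820213317871), 47.7263069152832)
scene ((114.6346206665039, 54.67308044433594), (5.491251468658447, 39.419342041015625), 78.69007110595703)
```

View pics/topz.png

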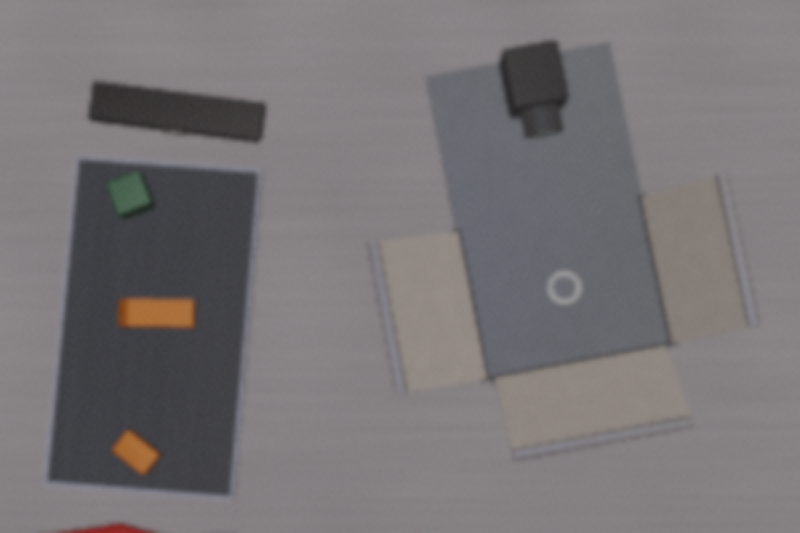

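View pics/scz.png

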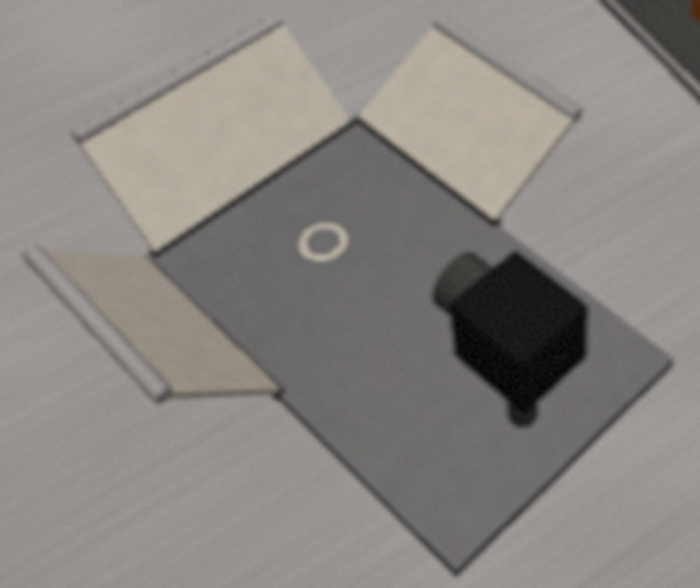

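The crops show the ring at crop (564,287), plate corners at (427,77), (609,43), (670,343) and (490,379), and all three rolled edges clearly. The rod's dark shaded end is on the left (+y), so its flat end faces -y.

```bash
cat >> h.py <<'E'
def tri(c1,p1,c2,p2):
    o1,d1=ray(c1,p1);o2,d2=ray(c2,p2);A=np.stack([d1,-d2],1)
    k=np.linalg.lstsq(A,o2-o1,rcond=None)[0];a=o1+k[0]*d1;b=o2+k[1]*d2
    return (a+b)/2,np.linalg.norm(a-b)
E
python3 - <<'E'
from h import *
t=load('pics/top0.npz');s=load('pics/scene0.npz')
T=lambda x,y:((x+.5)*.375+200-.5,(y+.5)*.375+150-.5)
S=lambda x,y:((x+.5)/2.8+130-.5,(y+.5)/2.8+230-.5)
ring=plane(t,T(564,287),.008);print('ring',ring, plane(s,S(323,242),.008))
P=[plane(t,T(*p),.008) for p in[(427,77),(609,43),(670,343),(490,379)]]
Q=[plane(s,S(*p),.008) for p in[(672,362),(457,572),(153,253),(357,120)]]  # far-left,far-right,back-right,back-left
for n,p in(('t',P),('s',Q)):
    print(n,np.round(p,4).tolist())
    v=p[0]-p[3];w=p[1]-p[2];u=p[3]-p[2];print(np.linalg.norm(v),np.linalg.norm(w),np.linalg.norm(u),np.arctan2(v[1],v[0]),np.arctan2(w[1],w[0]),np.arctan2(-u[0],u[1]))
E_={'left':[((376,243),(577,115)),((402,391),(436,26))],'right':[((722,176),(162,394)),((754,323),(32,253))],'back':[((516,456),(281,24)),((690,422),(77,137))]}
for n,v in E_.items():
    for a,b in v:
        p,e=tri(t,T(*a),s,S(*b));print(n,p.round(4),round(e,4))
E
```

```text
ring [ 0.56509874 -0.16246104  0.008     ] [ 0.56598158 -0.16381165  0.008     ]
t [[0.7466, -0.0493, 0.008], [0.7743, -0.2053, 0.008], [0.5172, -0.2501, 0.008], [0.4883, -0.099, 0.008]]
0.2630088093559668 0.2610093304639827 0.15380450290179992 0.18998423682849766 0.1724169139749277 0.18881990240638188
s [[0.7501, -0.0522, 0.008], [0.7779, -0.207, 0.008], [0.5143, -0.2475, 0.008], [0.4896, -0.0981, 0.008]]
0.2645294887234447 0.266769626111149 0.1514059569693572 0.17456361608460438 0.15252160012321622 0.16342226092434295
left [ 0.6    -0.0041  0.0452] 0.0016
left [ 0.4774 -0.026   0.0429] 0.0024
right [ 0.6489 -0.2857  0.0663] 0.0
right [ 0.5294 -0.3073  0.0673] 0.0
back [ 0.4254 -0.1146  0.0539] 0.0033
back [ 0.4508 -0.2563  0.0575] 0.0012
```

```bash

echo '{"offsets":[[-0.0356, -0.0314, 0, 0, 0, 0], [-0.0356, -0.0314, 0, 0, 0, 0], [-0.0356, -0.0314, 0, 0, 0, 0], [-0.0356, -0.0314, 0, 0, 0, 0], [-0.0356, -0.0314, 0, 0, 0, 0]]}' | python3 steer.py 0 40
echo '{"offsets":[[-0.0356, -0.0314, 0, 0, 0, 0], [-0.0356, -0.0314, 0, 0, 0, 0], [-0.0356, -0.0314, 0, 0, 0, 0], [-0.0356, -0.0314, 0, 0, 0, 0], [-0.0356, -0.0314, 0, 0, 0, 0]]}' | python3 steer.py
echo '{"offsets":[[-0.0356, -0.0314, 0, 0, 0, 0], [-0.0356, -0.0314, 0, 0, 0, 0], [-0.0356, -0.0314, 0, 0, 0, 0], [-0.0356, -0.0314, 0, 0, 0, 0]]}' | python3 steer.py
echo '{"offsets":[[0, 0, 0, 0, 0, 0.136], [0, 0, 0, 0, 0, 0.136], [0, 0, 0, 0, 0, 0.136], [0, 0, 0, 0, 0, 0.136], [0, 0, 0, 0, 0, 0.136]]}' | python3 steer.py
echo '{"offsets":[[0, 0, 0, 0, 0, 0.136], [0, 0, 0, 0, 0, 0.136], [0, 0, 0, 0, 0, 0.136], [0, 0, 0, 0, 0, 0.136], [0, 0, 0, 0, 0, 0]]}' | python3 steer.py
cat > st.py <<'E'
from h import *
from bench import arm, read_camera
O=np.array([.5655,-.163,0]);YAW=.177
def booth(p): return R.from_euler('z',-YAW).apply(np.asarray(p)-O)
if __name__=='__main__':
    s=arm.observe();r=R.from_quat(s['tool_rot']).as_matrix()
    print('t',s['t'],'booth tcp',booth(s['tcp_pos']).round(4),'ty ang',np.arctan2(r[1,1],r[0,1]).round(4),'tz',r[:,2].round(3),'F',s['ft_force'].round(2),'w',s['width'])
E
python3 st.py
```

```text
t: 0.6
tcp_pos: [0.3125, 0.3896, 0.2308]
tool_rot: [0.154, 0.988, -0.0, -0.0]
ft_force: [1.2, -0.4, 1.0]
width: 0.0122
gripper_force: 0.0
t: 1.1
tcp_pos: [0.4342, 0.1858, 0.231]
tool_rot: [0.154, 0.988, 0.0, -0.0]
ft_force: [0.8, 0.6, -0.2]
width: 0.0
gripper_force: 0.0
t: 1.5
tcp_pos: [0.5316, 0.0227, 0.2309]
tool_rot: [0.154, 0.988, 0.0, -0.0]
ft_force: [0.9, 0.7, 0.4]
width: 0.0001
gripper_force: 0.0
t: 2.0
tcp_pos: [0.5308, 0.0245, 0.2306]
tool_rot: [0.478, 0.879, -0.0, -0.001]
ft_force: [0.2, -0.0, 0.4]
width: -0.0001
gripper_force: 0.0
t: 2.5
tcp_pos: [0.5309, 0.0246, 0.2307]
tool_rot: [0.694, 0.72, -0.0, -0.0]
ft_force: [0.5, -0.1, 0.3]
width: 0.0001
gripper_force: 0.0
t 2.5 booth tcp [-0.0011  0.1908  0.2307] ty ang 0.0373 tz [-0.001  0.    -1.   ] F [ 0.53 -0.13  0.28] w 9.662648815204978e-05
```

```bash

echo '{"offsets":[[0, 0, 0.04, 0, 0, -0.14], [0, 0, 0.04, 0, 0, 0], [0, 0, 0.04, 0, 0, 0], [0, 0, 0.04, 0, 0, 0], [0, 0, 0.04, 0, 0, 0]]}' | python3 steer.py | tail -4
echo '{"offsets":[[-0.006, 0, 0.003, 0, 0, 0], [-0.006, 0, 0, 0, 0, 0], [-0.006, 0, 0, 0, 0, 0]]}' | python3 steer.py; python3 st.py
python3 - <<'E'
from bench import arm, read_camera
import cv2
a=read_camera('top')['pixels'][150:350,300:520];b=read_camera('scene')['pixels'][180:440,120:390]
cv2.imwrite('pics/l1.png',cv2.hconcat([cv2.resize(a,(396,360),interpolation=2),cv2.resize(b,(374,360),interpolation=2)]))
E
```

```text
tool_rot: [0.641, 0.768, 0.0, 0.0]
ft_force: [-0.9, -0.4, -0.0]
width: 0.0001
gripper_force: 0.0
t: 3.3
tcp_pos: [0.5364, 0.006, 0.0308]
tool_rot: [0.642, 0.767, 0.001, 0.002]
ft_force: [1.1, 0.1, 0.4]
width: -0.0002
gripper_force: 0.0
t 3.3 booth tcp [0.0011 0.1715 0.0308] ty ang 0.1778 tz [ 0.004 -0.001 -1.   ] F [1.14 0.06 0.38] w -0.0001889031150756367
```

View pics/l1.png

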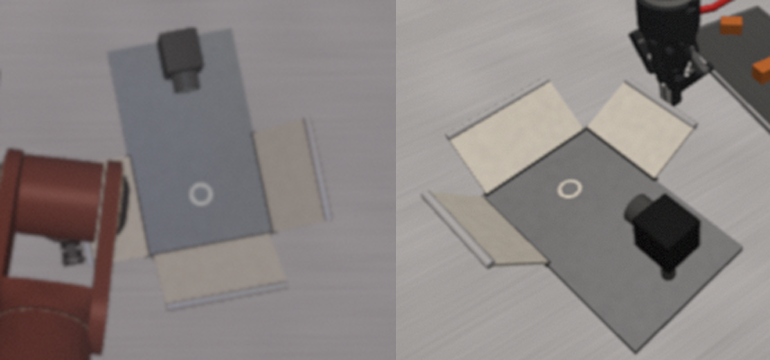

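Fingertips stand just outside the left leaf's rolled edge (scene crop about (672,100)). I push it round its arc.

```bash

echo '{"offsets":[[-0.003, 0, 0, 0, 0, 0], [-0.003, 0, 0, 0, 0, 0], [-0.0044, 0, -0.0076, 0, 0, 0], [-0.0052, 0, -0.0071, 0, 0, 0], [-0.006, 0, -0.0065, 0, 0, 0]]}' | python3 steer.py | grep -E 'tcp|ft'
echo '{"offsets":[[-0.0066, 0, -0.0058, 0, 0, 0], [-0.0072, 0, -0.005, 0, 0, 0], [-0.0077, 0, -0.0042, 0, 0, 0], [-0.0082, 0, -0.0033, 0, 0, 0]]}' | python3 steer.py | grep -E 'tcp|ft'
echo '{"offsets":[[-0.0085, 0, -0.0024, 0, 0, 0], [-0.0087, 0, -0.0015, 0, 0, 0], [-0.0044, 0, -0.0003, 0, 0, 0]]}' | python3 steer.py | grep -E 'tcp|ft'
echo '{"offsets":[[-0.003, 0, 0, 0, 0, 0], [0, 0, 0, 0, 0, 0]]}' | python3 steer.py | grep -E 'tcp|ft'
python3 st.py
```

```text
tcp_pos: [0.539, -0.0118, 0.0516]
ft_force: [-2.1, 10.9, 6.7]
tcp_pos: [0.5441, -0.0438, 0.069]
ft_force: [-0.3, 1.6, 2.3]
tcp_pos: [0.5472, -0.0661, 0.0719]
ft_force: [0.8, 1.7, 1.3]
tcp_pos: [0.5475, -0.068, 0.0716]
ft_force: [-1.2, 1.0, 1.1]
t 4.8 booth tcp [-0.001   0.0966  0.0716] ty ang 0.1765 tz [-0.001  0.    -1.   ] F [-1.21  1.    1.08] w -0.0003621079964690963
```

```bash

for i in 1 2 3; do echo '{"offsets":[[-0.002, 0, 0, 0, 0, 0], [0, 0, 0, 0, 0, 0]]}' | python3 steer.py | grep -E 'tcp|ft'; done
python3 st.py
python3 - <<'E'
from bench import arm, read_camera
import cv2
a=read_camera('top')['pixels'][150:350,300:520];b=read_camera('scene')['pixels'][180:440,120:390]
cv2.imwrite('pics/l2.png',cv2.hconcat([cv2.resize(a,(396,360),interpolation=2),cv2.resize(b,(374,360),interpolation=2)]))
E
```

```text
tcp_pos: [0.5475, -0.0682, 0.0716]
ft_force: [-1.3, 7.2, 2.5]
tcp_pos: [0.5475, -0.0684, 0.0716]
ft_force: [-2.8, 14.6, 5.1]
tcp_pos: [0.5475, -0.0685, 0.0716]
ft_force: [-3.3, 18.6, 7.1]
t 5.4 booth tcp [-0.0011  0.0962  0.0716] ty ang 0.1772 tz [-0.004  0.011 -1.   ] F [-3.28 18.55  7.13] w 0.00028411705463213385
```

View pics/l2.png

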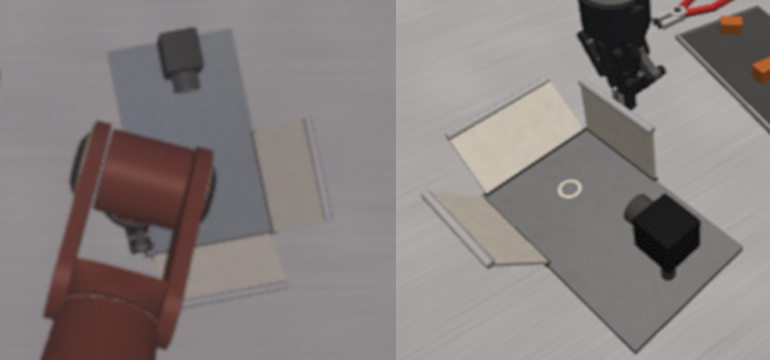

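The left leaf stands upright at its stop (scene crop about (620,130)): the force rose with no more motion. Now the back leaf.

```bash

echo '{"offsets":[[0.05, 0, 0, 0, 0, 0], [0, -0.0425, 0, 0, 0, 0], [0, -0.0425, 0, 0, 0, 0], [0, -0.0425, 0, 0, 0, 0], [0, -0.0425, 0, 0, 0, 0]]}' | python3 steer.py | grep -E 'tcp|ft'
echo '{"offsets":[[-0.0467, 0, 0, 0, 0, 0], [-0.0467, 0, 0, 0, 0, 0], [-0.0467, 0, 0, 0, 0, 0], [0, 0, 0.0316, 0, 0, 0]]}' | python3 steer.py | grep -E 'tcp|ft'
python3 st.py
for i in 1 2 3; do echo '{"offsets":[[0, 0.004, 0, 0, 0, 0], [0, 0, 0, 0, 0, 0]]}' | python3 steer.py | grep -E 'tcp|ft'; done; python3 st.py
```

```text
tcp_pos: [0.3708, -0.0545, 0.0713]
ft_force: [-0.9, -0.5, 0.5]
tcp_pos: [0.4016, -0.1999, 0.0456]
ft_force: [-0.0, 0.2, 0.2]
t 6.4 booth tcp [-0.1678 -0.0075  0.0456] ty ang 0.1726 tz [ 0.01 -0.01 -1.  ] F [-0.04  0.21  0.17] w -0.0001918564270734282
tcp_pos: [0.4006, -0.191, 0.0396]
ft_force: [0.5, -1.0, -0.2]
tcp_pos: [0.4063, -0.1908, 0.0416]
ft_force: [0.0, -0.6, 0.0]
tcp_pos: [0.41, -0.1901, 0.0412]
ft_force: [0.1, -0.4, 0.6]
t 7.0 booth tcp [-0.1579  0.0007  0.0412] ty ang 0.1781 tz [ 0.001 -0.001 -1.   ] F [ 0.05 -0.38  0.6 ] w 0.00021174620582893404
```

```bash

echo '{"offsets":[[0, 0.004, 0, 0, 0, 0], [0, 0.005, 0, 0, 0, 0], [0, 0.0053, -0.0065, 0, 0, 0], [0, 0.0059, -0.0059, 0, 0, 0], [0, 0.0065, -0.0053, 0, 0, 0]]}' | python3 steer.py | grep -E 'tcp|ft'
echo '{"offsets":[[0, 0.007, -0.0046, 0, 0, 0], [0, 0.0075, -0.0038, 0, 0, 0], [0, 0.0078, -0.003, 0, 0, 0]]}' | python3 steer.py | grep -E 'tcp|ft'
echo '{"offsets":[[0, 0.0081, -0.0021, 0, 0, 0], [0, 0.0083, -0.0013, 0, 0, 0], [0, 0, 0, 0, 0, 0]]}' | python3 steer.py | grep -E 'tcp|ft'
for i in 1 2 3; do echo '{"offsets":[[0, 0.002, 0, 0, 0, 0], [0, 0, 0, 0, 0, 0]]}' | python3 steer.py | grep -E 'tcp|ft'; done; python3 st.py
```

```text
tcp_pos: [0.4348, -0.1851, 0.0586]
ft_force: [-6.5, 1.6, 4.9]
tcp_pos: [0.4585, -0.1819, 0.0706]
ft_force: [-2.3, -0.1, 2.0]
tcp_pos: [0.4749, -0.1786, 0.0732]
ft_force: [-0.0, 0.1, -0.3]
tcp_pos: [0.4754, -0.1782, 0.0725]
ft_force: [0.1, 0.6, -0.1]
tcp_pos: [0.4772, -0.1779, 0.0726]
ft_force: [0.6, -0.2, 0.2]
tcp_pos: [0.4794, -0.1776, 0.0728]
ft_force: [-0.5, 0.4, -0.1]
t 8.7 booth tcp [-0.0873  0.0008  0.0728] ty ang 0.1769 tz [-0.  0. -1.] F [-0.52  0.37 -0.08] w -9.30943166262555e-06
```

```bash

for i in 1 2 3 4; do echo '{"offsets":[[0, 0.002, 0, 0, 0, 0], [0, 0, 0, 0, 0, 0]]}' | python3 steer.py | grep -E 'ft'; done; python3 st.py
python3 - <<'E'
from bench import arm, read_camera
import cv2
a=read_camera('top')['pixels'][150:350,300:520];b=read_camera('scene')['pixels'][180:440,120:390]
cv2.imwrite('pics/l3.png',cv2.hconcat([cv2.resize(a,(396,360),interpolation=2),cv2.resize(b,(374,360),interpolation=2)]))
E
```

```text
ft_force: [-0.6, 0.5, 0.1]
ft_force: [-3.6, -0.9, 1.8]
ft_force: [-11.8, -1.3, 6.7]
ft_force: [-19.1, -1.7, 12.6]
t 9.5 booth tcp [-0.0835  0.0008  0.0728] ty ang 0.1778 tz [-0.012 -0.001 -1.   ] F [-19.06  -1.68  12.61] w 0.00023128898210373028
```

View pics/l3.png

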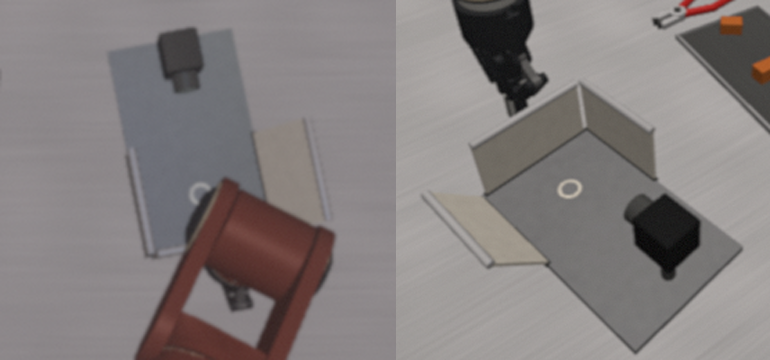

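Left and back leaves are upright; only the right one (crop left edge (455,230)) is still open.

```bash

echo '{"offsets":[[0, -0.05, 0, 0, 0, 0], [-0.042, 0, 0, 0, 0, 0], [-0.042, 0, 0, 0, 0, 0], [-0.042, 0, 0, 0, 0, 0], [-0.042, 0, 0, 0, 0, 0]]}' | python3 steer.py | grep -E 'tcp|ft'
echo '{"offsets":[[0, 0.0427, 0, 0, 0, 0], [0, 0.0427, 0, 0, 0, 0], [0, 0.0427, 0, 0, 0, 0], [0, 0, 0.0228, 0, 0, 0], [0, 0, 0, 0, 0, 0]]}' | python3 steer.py | grep -E 'tcp|ft'; python3 st.py
```

```text
tcp_pos: [0.4683, -0.3523, 0.0733]
ft_force: [1.1, 0.8, 0.8]
tcp_pos: [0.5933, -0.3263, 0.0467]
ft_force: [0.1, 0.2, -0.5]
t 10.6 booth tcp [-0.0014 -0.1656  0.0467] ty ang 0.1783 tz [-0.004  0.003 -1.   ] F [ 0.08  0.23 -0.53] w -7.699972018119124e-05
```

Contact is expected at y≈-0.152.

```bash

echo '{"offsets":[[0.005, 0, 0, 0, 0, 0], [0.005, 0, 0, 0, 0, 0], [0.005, 0, 0, 0, 0, 0], [0.0058, 0, -0.0052, 0, 0, 0], [0.0063, 0, -0.0046, 0, 0, 0]]}' | python3 steer.py | grep -E 'tcp|ft'
echo '{"offsets":[[0.0067, 0, -0.004, 0, 0, 0], [0.0071, 0, -0.0033, 0, 0, 0], [0.0073, 0, -0.0026, 0, 0, 0]]}' | python3 steer.py | grep -E 'tcp|ft'
echo '{"offsets":[[0.0076, 0, -0.0019, 0, 0, 0], [0.0077, 0, -0.0011, 0, 0, 0], [0, 0, 0, 0, 0, 0]]}' | python3 steer.py | grep -E 'tcp|ft'
for i in 1 2 3; do echo '{"offsets":[[0.002, 0, 0, 0, 0, 0], [0, 0, 0, 0, 0, 0]]}' | python3 steer.py | grep -E 'ft'; done; python3 st.py
```

```text
tcp_pos: [0.5887, -0.3014, 0.061]
ft_force: [-0.7, -2.8, 0.9]
tcp_pos: [0.5859, -0.2804, 0.0712]
ft_force: [0.9, -1.7, 1.3]
tcp_pos: [0.5823, -0.2637, 0.0725]
ft_force: [-0.9, -0.5, -0.2]
ft_force: [-0.1, 0.7, -0.7]
ft_force: [0.3, -1.2, 0.2]
ft_force: [-0.2, -0.5, -0.5]
t 12.3 booth tcp [-0.0014 -0.0976  0.0726] ty ang 0.177 tz [-0.001  0.    -1.   ] F [-0.23 -0.53 -0.54] w -0.00012461370765911854
```

```bash

for i in 1 2 3; do echo '{"offsets":[[0.002, 0, 0, 0, 0, 0], [0, 0, 0, 0, 0, 0]]}' | python3 steer.py | grep -E 'ft'; done; python3 st.py
```

```text
ft_force: [-0.2, -0.7, -0.1]
ft_force: [0.9, -6.0, -1.3]
ft_force: [1.5, -11.0, -4.8]
t 12.9 booth tcp [-0.0013 -0.0948  0.0731] ty ang 0.1769 tz [ 0.002 -0.007 -1.   ] F [  1.52 -10.96  -4.79] w -2.023914847852864e-06
```

```bash

echo '{"offsets":[[-0.03, 0, 0, 0, 0, 0], [0, 0, -0.05, 0, 0, 0], [0, 0, -0.05, 0, 0, 0], [0, 0, -0.05, 0, 0, 0], [0, 0, 0, 0, 0, 0]]}' | python3 steer.py 0.085| grep -E 'tcp|ft'
echo '{"offsets":[[0.0465, 0.004, 0, 0, 0, 0], [0.0465, 0.004, 0, 0, 0, 0], [0.0465, 0.004, 0, 0, 0, 0], [0.0465, 0.004, 0, 0, 0, 0], [0.0465, 0.004, 0, 0, 0, 0]]}' | python3 steer.py | grep -E 'tcp|ft'
echo '{"offsets":[[0.0465, 0.004, 0, 0, 0, 0], [0.0465, 0.004, 0, 0, 0, 0], [0.0465, 0.004, 0, 0, 0, 0], [0.0465, 0.004, 0, 0, 0, 0], [0.0465, 0.004, 0, 0, 0, 0]]}' | python3 steer.py | grep -E 'tcp|ft'
echo '{"offsets":[[0, 0, 0, 0, 0, 0.0885], [0, 0, 0, 0, 0, 0.0885], [0, 0, 0, 0, 0, 0], [0, 0, 0, 0, 0, 0]]}' | python3 steer.py | grep -E 'tcp|ft'
python3 st.py
python3 - <<'E'
from h import *
from bench import arm, read_camera
w=read_camera('wrist');np.savez('pics/w1.npz',**w);s=read_camera('scene')
cv2.imwrite('pics/w1.png',cv2.hconcat([cv2.resize(w['pixels'],(480,360)),cv2.resize(s['pixels'][180:440,120:320],(277,360),interpolation=2)]))
print(w['position'],w['rotation'],s['pixels'].shape)
m=cv2.inRange(cv2.cvtColor(w['pixels'],cv2.COLOR_BGR2HSV),(3,150,70),(22,255,255))
for k in cv2.findContours(m,0,1)[0]:
    if cv2.contourArea(k)>300:
        r=cv2.minAreaRect(k);print(r,plane(w,r[0],.026),[plane(w,p,.026).round(4).tolist() for p in cv2.boxPoints(r)])
E
```

```text
tcp_pos: [0.5898, -0.2851, 0.2337]
ft_force: [0.9, 0.3, 0.8]
tcp_pos: [0.5639, -0.0485, 0.2227]
ft_force: [1.0, 0.0, -0.9]
tcp_pos: [0.5425, 0.184, 0.2228]
ft_force: [0.5, 0.4, 0.1]
tcp_pos: [0.543, 0.1818, 0.2226]
ft_force: [-0.2, 1.1, -0.0]
t 14.8 booth tcp [0.0386 0.3434 0.2226] ty ang 0.0019 tz [-0.  0. -1.] F [-0.17  1.08 -0.02] w 0.0850765815393594
[0.54236524 0.24987402 0.36508701] [-1.36470661e-01 -9.99400025e-05  9.49420472e-04  9.90643653e-01] (480, 640, 3)
((329.3034973144531, 209.94891357421875), (23.2960262298584, 67.9583740234375), 1.3322198390960693) [0.54534514 0.18121969 0.026     ] [[0.5336, 0.1484, 0.026], [0.5353, 0.2129, 0.026], [0.5565, 0.2124, 0.026], [0.5559, 0.1479, 0.026]]
((206.61705017089844, 192.88584899902344), (26.235042572021484, 39.1912841796875), 36.25383758544922) [0.43230518 0.19698981 0.026     ] [[0.4111, 0.1895, 0.026], [0.4351, 0.2184, 0.026], [0.4532, 0.2044, 0.026], [0.4295, 0.1748, 0.026]]
```

View pics/w1.png

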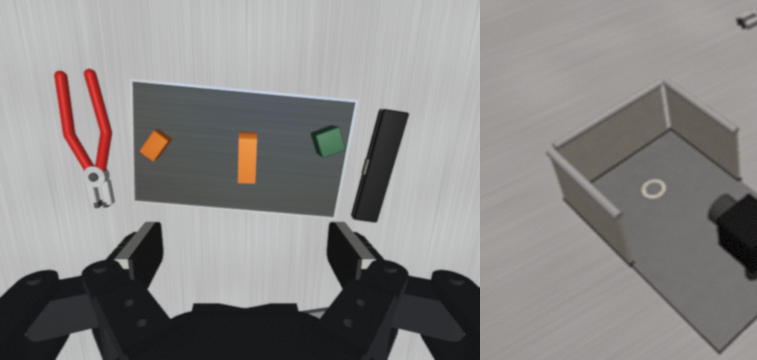

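All three leaves are upright (right crop). The rod lies at the wrist view's centre (247,158), with its shaded rounded end at the top (+y). Both views agree on this, so the flat end is at -y.

```bash

echo '{"offsets":[[-0.0018, 0.0017, 0.04, 0, 0, 0], [0, 0, 0.04, 0, 0, 0], [0, 0, 0.04, 0, 0, 0], [0, 0, 0.04, 0, 0, 0], [0, 0, 0.04, 0, 0, 0]]}' | python3 steer.py 0.05| grep -E 'tcp|ft'
echo '{"offsets":[[0, 0, 0.01, 0, 0, 0], [0, 0, 0.004, 0, 0, 0], [0, 0, 0, 0, 0, 0]]}' | python3 steer.py | grep -E 'tcp|ft'
echo '{"offsets":[[0, 0, 0, 0, 0, 0], [0, 0, 0, 0, 0, 0], [0, 0, 0, 0, 0, 0], [0, 0, 0, 0, 0, 0], [0, 0, 0, 0, 0, 0]]}' | python3 steer.py 0 60
python3 st.py
```

```text
tcp_pos: [0.5451, 0.1795, 0.0215]
ft_force: [0.3, 0.1, 0.5]
tcp_pos: [0.5461, 0.18, 0.0102]
ft_force: [0.1, 1.1, 0.1]
t: 16.2
tcp_pos: [0.5471, 0.1803, 0.0115]
tool_rot: [0.707, 0.707, 0.002, 0.001]
ft_force: [0.2, -0.1, 6.5]
width: 0.0203
gripper_force: 62.4
t 16.2 booth tcp [0.0423 0.3412 0.0115] ty ang 0.0001 tz [ 0.005  0.001 -1.   ] F [ 0.18 -0.14  6.48] w 0.02028025906870387
```

```bash

echo '{"offsets":[[0, 0, -0.02, 0, 0, 0], [0, 0, -0.04, 0, 0, 0], [0, 0, -0.05, 0, 0, 0], [0, 0, -0.05, 0, 0, 0], [0, 0, -0.04, 0, 0, 0]]}' | python3 steer.py | grep -E 'tcp|ft|wid|gri'
echo '{"offsets":[[-0.0429, 0.0023, 0, 0, 0, 0], [-0.0429, 0.0023, 0, 0, 0, 0], [-0.0429, 0.0023, 0, 0, 0, 0], [-0.0429, 0.0023, 0, 0, 0, 0], [-0.0429, 0.0023, 0, 0, 0, 0]]}' | python3 steer.py | grep -E 'tcp|ft'
echo '{"offsets":[[-0.0429, 0.0023, 0, 0, 0, 0], [-0.0429, 0.0023, 0, 0, 0, 0], [-0.0429, 0.0023, 0, 0, 0, 0], [0, 0, 0, 0, 0, -0.146], [0, 0, 0, 0, 0, -0.146]]}' | python3 steer.py | grep -E 'tcp|ft'
echo '{"offsets":[[0, 0, 0, 0, 0, -0.146], [0, 0, 0, 0, 0, -0.146], [0, 0, 0, 0, 0, -0.146], [0, 0, 0, 0, 0, -0.146], [0, 0, 0, 0, 0, -0.146]]}' | python3 steer.py | grep -E 'tcp|ft'
echo '{"offsets":[[0, 0, 0, 0, 0, -0.146], [0, 0, 0, 0, 0, -0.146], [0, 0, 0, 0, 0, -0.146], [0, 0, 0, 0, 0, -0.146], [0, 0, 0, 0, 0, -0.146]]}' | python3 steer.py | grep -E 'tcp|ft'
echo '{"offsets":[[0, 0, 0, 0, 0, 0], [0, 0, 0, 0, 0, 0]]}' | python3 steer.py 
python3 st.py
python3 - <<'E'
from h import *
from bench import arm, read_camera
s=read_camera('scene');np.savez('pics/s2.npz',**s);w=read_camera('wrist');np.savez('pics/w2.npz',**w)
cv2.imwrite('pics/p2.png',cv2.hconcat([cv2.resize(w['pixels'],(400,300)),cv2.resize(s['pixels'][100:400,100:400],(300,300))]))
E
```

```text
tcp_pos: [0.5454, 0.18, 0.2127]
ft_force: [1.0, -0.4, -0.2]
width: 0.0206
gripper_force: 61.5
tcp_pos: [0.5562, -0.0362, 0.2093]
ft_force: [1.4, 0.5, -0.4]
tcp_pos: [0.563, -0.1649, 0.209]
ft_force: [0.3, 0.6, -0.7]
tcp_pos: [0.5632, -0.1632, 0.2091]
ft_force: [0.3, -0.0, -0.2]
tcp_pos: [0.5632, -0.1632, 0.2091]
ft_force: [0.4, -0.3, 0.5]
t: 18.9
tcp_pos: [0.5632, -0.1633, 0.209]
tool_rot: [-0.089, 0.996, -0.0, 0.0]
ft_force: [-0.3, 0.3, -0.7]
width: 0.0201
gripper_force: 61.5
t 18.9 booth tcp [-2.30e-03  1.00e-04  2.09e-01] ty ang 1.7491 tz [ 0. -0. -1.] F [-0.34  0.26 -0.66] w 0.02010481292552711
```

View pics/p2.png

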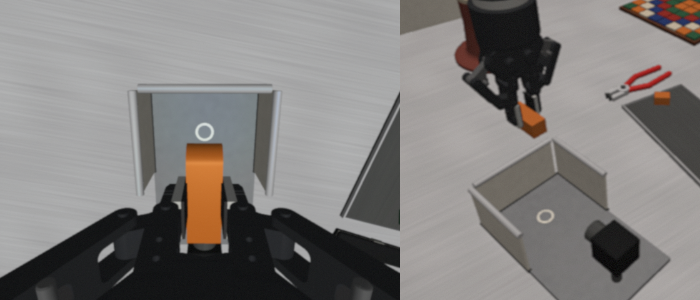

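The rod is held level with its flat end towards the booth camera, and the leaves are up. I check the rod's middle numerically.

```bash
python3 - <<'E'
from st import *
w=load('pics/w2.npz')
m=cv2.inRange(cv2.cvtColor(w['pixels'],cv2.COLOR_BGR2HSV),(3,130,50),(25,255,255))
k=max(cv2.findContours(m,0,1)[0],key=cv2.contourArea);x,y,ww,h=cv2.boundingRect(k);print(x,y,ww,h)
print('cam',booth(w['position']).round(4))
for z in(.2235,.2125):
    print(z,[booth(plane(w,p,z)).round(4).tolist() for p in((x+ww/2,y),(x+ww/2,y+h),(x,y+h/2),(x+ww,y+h/2))])
# level check in scene: top-edge direction not needed; rod contour
s=load('pics/s2.npz');m=cv2.inRange(cv2.cvtColor(s['pixels'],cv2.COLOR_BGR2HSV),(3,130,50),(25,255,255))[150:240,170:270]
k=max(cv2.findContours(m,0,1)[0],key=cv2.contourArea);print('scene mask',cv2.approxPolyDP(k,2,True).squeeze()+[170,150])
from itertools import product
c=booth([.5632,-.1633,.2125]);rr=R.from_euler('z',YAW)
for z,yy in product((-.011,.011),(-.011,.011)):print('exp flat corner',z,yy,proj(s,O+rr.apply(c+[.032,yy,z])).round(1))
E
```

```text
297 230 60 161
cam [-7.130e-02 -2.000e-04  3.514e-01]
0.2235 [[-0.0382, 0.0, 0.2235], [0.0294, 0.0002, 0.2235], [-0.0066, -0.0113, 0.2235], [-0.0066, 0.0115, 0.2235]]
0.2125 [[-0.0353, 0.0001, 0.2125], [0.0381, 0.0002, 0.2125], [-0.001, -0.0122, 0.2125], [-0.001, 0.0125, 0.2125]]
scene mask [[217 202]
 [224 223]
 [222 228]
 [233 236]
 [244 231]
 [243 218]
 [227 205]]
exp flat corner -0.011 -0.011 [234.6 237.9]
exp flat corner -0.011 0.011 [247.7 230.1]
exp flat corner 0.011 -0.011 [232.2 225. ]
exp flat corner 0.011 0.011 [245.7 217.3]
```

```bash

echo '{"offsets":[[-0.003, 0, 0.03, 0, 0, 0], [0, 0, 0.03, 0, 0, 0], [0, 0, 0.03, 0, 0, 0], [0, 0, 0.025, 0, 0, 0], [0, 0, 0.0185, 0, 0, 0]]}' | python3 steer.py | grep -E 'tcp|ft'
echo '{"offsets":[[0, 0, 0, 0, 0, 0], [0, 0, 0, 0, 0, 0], [0, 0, 0, 0, 0, 0], [0, 0, 0, 0, 0, 0], [0, 0, 0, 0, 0, 0]]}' | python3 steer.py 
python3 st.py
python3 - <<'E'
from st import *
w=read_camera('wrist');s=read_camera('scene')
m=cv2.inRange(cv2.cvtColor(w['pixels'],cv2.COLOR_BGR2HSV),(3,130,50),(25,255,255))
k=max(cv2.findContours(m,0,1)[0],key=cv2.contourArea);x,y,ww,h=cv2.boundingRect(k)
print([booth(plane(w,p,.091)).round(4).tolist() for p in((x+ww/2,y),(x+ww/2,y+h))])
cv2.imwrite('pics/p3.png',cv2.hconcat([cv2.resize(w['pixels'],(400,300)),cv2.resize(s['pixels'][200:400,100:300],(300,300))]))
E
```

```text
tcp_pos: [0.5653, -0.1624, 0.0731]
ft_force: [-0.2, -0.7, -1.0]
t: 20.0
tcp_pos: [0.5671, -0.1631, 0.0767]
tool_rot: [-0.09, 0.996, -0.001, 0.001]
ft_force: [-0.1, -0.5, -0.8]
width: 0.0202
gripper_force: 61.5
t 20.0 booth tcp [ 0.0015 -0.0004  0.0767] ty ang 1.7519 tz [ 0.002 -0.001 -1.   ] F [-0.12 -0.54 -0.76] w 0.020169774494157355
[[-0.0344, -0.0005, 0.091], [0.0324, -0.0002, 0.091]]
```

View pics/p3.png

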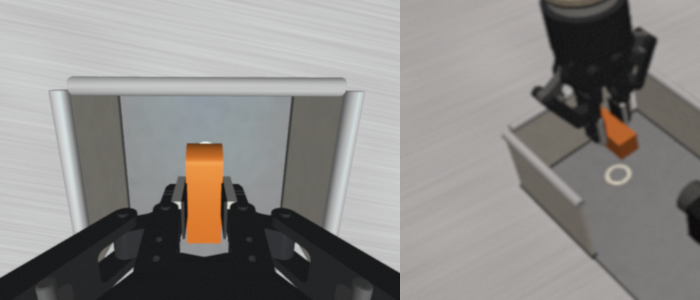

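The picture shows the rod centred between the upright leaves, with its flat end towards the lens. It is measured within about 2 mm of the spot and is still, so I hand in.

```bash
python3 -c "
from bench import arm, read_camera
print(arm.sign_off())"
```

```text
the job is handed in; nothing more can be done
None
```

I handed the job in at about 20 s: all three leaves are upright, and the rod is held still at the spot with its flat end towards the lens, measured within about 2 mm; no verdict came back.

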